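# Set the sliding leg of a probe stage and close its cam lever

### The arm

A 7-joint arm with a two-finger parallel gripper is mounted at the origin on the work surface. World frame = base frame: x ahead of the robot, y to its left, z up, the work surface at z = 0. Lengths are in m, angles in rad, forces in N, time in s.
With the tool pointing down it reaches from about 0.425 to 0.95 m from the base axis. Payload 4.7 kg.
Tool frame: the origin (TCP) lies at the very end of the fingers, on their centre line; the grasp point (between the pads) lies tcp_to_grasp behind it (tcp_to_grasp is the distance from the TCP to the grasp point, in m); z points along the fingers, y is the line along which they close (so a half turn about z gives the same grasp; the last joint's range is limited). The gripper opens to 87 mm and grips with 3 to 60 N. Pads are 19 mm wide; open, the fingers measure 117 mm over their backs; the gripper's body (75 mm by 190 mm) begins 51 mm behind the grasp point.
Start: joints at [1.157, 0.469, -0.049, 1.532, 0.024, 1.141, -0.082], TCP at [0.253, -0.626, 0.223] pointing down, gripper open.
Joint ranges: [-2.59, 2.59], [-0.33, 1.99], [-1.39, 1.29], [0.1, 2.45], [-1.04, 4.18], [0.21, 1.99], [-2.66, 2.66]. Speed limits (rad/s): [2.57, 2.57, 3.14, 3.14, 3.14, 3.14, 3.14].

### API

Orientations are given as a rotation vector (axis times angle).
In Python, from workcell import * gives the robot as it stands.
- The arm moves only by the tool jog_arm, never from a script. Its argument "deltas" is a list that holds one entry, the list of rows, each a list of 6 numbers: the shift along the tool's x, y, z in mm, then the turn, a rotation vector about the tool's x, y, z in rad. A call has 1 to 20 rows; each row shifts and turns the commanded pose from where the row before left it, along the tool's axes as they then stand; what a row does not reach is not made up. A row lasts 1/8 s, in which the tool goes at most 62.5 mm and 10.7 degrees, less where a joint would pass 70% of its speed; a pose out of reach is approached as far as the arm can. A call with a gripper value outside its range is refused whole. "gripper" is the closure in counts, from 0 (fully open) to 255 (shut), set as the call begins (left out, the last holds). The fingers move at their own pace and stop on an object; "squeeze" is the grip in N (left out, the last holds). Time passes only in rows, so rows that do not move let the fingers close. It gives the time, the measured TCP pose, the force, the opening and the grip force at its end, in the units of the state.
- state(): the state, without advancing time (a new reading comes with each control period).
- read_camera(name): name is "scene" or "top" or "wrist"; returns a dict with "color" (400x640x3 uint8, red, green, blue), "z_map" (400x640 float32, m along the optical axis (not along the pixel's ray), 0 where there is no reading), "camera_matrix" (3x3 intrinsics, pixels), "eye" and "rotation" of the camera in the world. Camera axes: x right, y down, z forward; pixel columns grow to the right and rows downward; lengths in m; the calibration is good to about 2 mm. A picture is of the moment at which its call begins.
- close_job(): hands the job in; it is judged then, once.
The state is a dict: "clock": time; "joint_pos": joint angles; "qvel": joint speeds; "joint_torque": joint torques, N m; "ee_pos": TCP position; "orientation": TCP orientation; "force": force on the tool from outside, world axes, zero at the start; "torque": the same for the moment, N m; "finger_gap": finger opening in m; "grip_force": force on a finger pad.
Only numpy, scipy, OpenCV 4.12 (cv2) and the standard library are available. Lean on these libraries where they do the work, as an engineer would, in place of code of your own. Each camera call takes 0.05 s, during which the arm holds its last target. There are 200 camera calls.

### The job

Draw the probe stage's spring-loaded leg out until the line across it is level with the pointer, with its cam lever still open, then squeeze the cam lever fully shut against the grip post without letting the leg leave the pointer. Finish while still holding: keep the post and the closed lever gripped together and the leg at the pointer, and do not let go. Leave the screwdriver, vial and sample box where they are.

Things in the scene. Friction and masses are not known exactly. Their poses are not given: they have to be found in the camera images.
- stage_base: Fixed black stage block, 240 long (x) by 130 wide (y), 26 high at the front, 40 at the back, where a steel and brass chuck rises to 62. Origin on the table, 100 mm behind the front face, which looks along its own -x towards the robot. The leg slides in an open channel along x and is drawn out along -x.
- leg: Aluminium sliding leg, axes as stage_base: a flat bar 32 wide, its top 20 above the table, with a cross foot, a post and a lever. Origin on the table under the gripping place, 150 mm before the stage's origin when fully in. Comes out along -x by up to 115 mm; a return spring and slight friction always pull it back with 4 to 9 N, even with the lever shut.
- grip_post (a point): Middle, at leg (3, -8, 40) mm, of the grip post, an upright plate fixed on the leg: 50 long (leg x -22 to +28), 8 thick (leg y -12 to -4), from 20 to 58 mm above the table.
- cam_lever (a joint): Angle of the black cam lever on the leg (rad): 0 = shut (parallel to the post), 0.5 = widest; starts at 0.4 to 0.5. Turns about a vertical pin at leg (25, 8.5) mm. Stiff (6 N at the tip), stays where left. Shut, its outer face is at leg y = +12: post and lever are then 24 mm across, centred on leg y = 0. Fingers from above, closing along leg y, squeeze it to the post.
- lever_tip (a point): Middle of the lever's rounded end, 43 mm from the pin towards the cross foot, 41 mm above the table. The lever is 7 thick and stands 24 to 58 mm above the table; wide open, its tip reaches out to leg y = +33.
- foot (a point): Middle of the inner face of the leg's upright cross foot, at leg (-22, 0, 45) mm. The foot is a plate 100 wide (leg y -50 to +50), 8 thick (leg x -30 to -22), top 55 above the table. Fingers standing just inside it, one either side of post and lever, pull the leg out by this face.
- length_mark (a point): Middle of the black 4 mm wide line across the top of the leg's bar, seen in the stage's channel, at leg (160, 0, 20) mm.
- pointer_tip (a point): Tip of the small steel pointer with a round stud on the stage's left (+y) rim, just beside the leg, 26 mm above the table; axes as stage_base. It stays put (20 N to shift it); leave it alone. Its place along the stage differs each time; the leg must come out by 50 to 95 mm to bring the line level with it along x.
- screwdriver: Screwdriver lying on the table right of the leg; a bystander.
- vial: Amber jar, 44 across and 75 high, left of the stage; a bystander. Origin under its centre.
- sample_box: Flat grey closed box 75 x 75 x 22, left of the leg; a bystander. Origin under its centre.

How it is judged:
On the way, in this order (a step that is already met when the one before it is completed fails the run):
1. the leg is held with its line at the pointer (within 4 mm) while the lever is still open (over 0.2 rad) (not (x of length_mark in the frame of pointer_tip above 0.004 m or x of length_mark in the frame of pointer_tip below -0.004 m) and value of joint cam_lever above 0.2 rad), for 0.2 s.
2. the lever is shut (under 0.1 rad) and the post gripped (over 3 N) with the line still at the pointer (not (x of length_mark in the frame of pointer_tip above 0.004 m or x of length_mark in the frame of pointer_tip below -0.004 m) and value of joint cam_lever below 0.1 rad and contact force between the fingers and grip_post above 3 N), for 0.2 s.
At the end, for the whole second after the job is handed in: The line is within 4 mm of the pointer along the leg, the lever is within 0.1 rad of shut, the fingers press on the grip post with more than 3 N, and the leg is still (all of step 2 and linear speed of leg below 0.01 m/s); the arm keeps its last pose, push and grip.
It fails at once if the lever is shut (under 0.2 rad) while the line is more than 10 mm from the pointer ((x of length_mark in the frame of pointer_tip above 0.01 m or x of length_mark in the frame of pointer_tip below -0.01 m) and value of joint cam_lever below 0.2 rad).
It fails at once if a bystander is moved more than 30 mm (distance of any of screwdriver, vial, sample_box from where it was at the start of the episode above 0.03 m).
It also fails if it takes over 35 s, if anything falls off the work surface, if the arm or the gripper's body presses on something with over 40 N, if the wrist force passes 120 N, or if a joint passes its speed limit or range.

## Working session

There is one attempt and no reset: what is moved stays moved. The work goes in short steps, Python scripts to look and compute and a tool call to move; the robot and the scene stay as the last step left them, time stands still between calls to the robot, and variables do not carry over. Pictures are saved under pics/ and viewed, at most 10 in all, crops included, and the job is handed in when it is done.

Besides the shell and the picture viewer there is one more tool, called after ">>>" as a command line: name --argument value ..., lists and objects as JSON in quotes. jog_arm: Moves the arm, as the interface text tells. Its arguments: {"type":"object","properties":{"deltas":{"type":"array"},"gripper":{"type":"number"},"squeeze":{"type":"number"}},"required":["deltas"]}

```bash
mkdir -p pics; ls; python3 - <<'E'
from workcell import *
import cv2,numpy as np
s=state();print({k:np.round(v,3) for k,v in s.items()})
for n in("top","scene"):
    c=read_camera(n);cv2.imwrite(f"pics/{n}0.png",c["color"][:,:,::-1]);np.savez(f"{n}0.npz",**c)
    print(n,c["camera_matrix"],c["eye"],c["rotation"])
E
```

```text
pics
{'clock': np.float64(0.0), 'joint_pos': array([ 1.157,  0.469, -0.049,  1.534,  0.024,  1.141, -0.082]), 'qvel': array([-0.   ,  0.003, -0.002,  0.001, -0.   , -0.001,  0.   ]), 'joint_torque': array([ 0.0000e+00, -5.0797e+01, -8.1000e-02, -2.3615e+01, -6.1000e-02,
        3.8000e-02,  0.0000e+00]), 'ee_pos': array([ 0.253, -0.625,  0.221]), 'orientation': array([-3.082e+00, -6.000e-01,  1.000e-03]), 'force': array([ 0.532, -0.459,  1.139]), 'torque': array([-0.062, -0.006, -0.047]), 'grip_force': np.float64(0.0), 'finger_gap': np.float64(0.087)}
top [[455.36405631   0.         321.24775914]
 [  0.         455.36405631 201.40244319]
 [  0.           0.           1.        ]] [0.48608    0.01821593 1.13544955] [-2.14171913  2.15261899 -0.18173641]
scene [[466.0370155    0.         313.67818683]
 [  0.         466.0370155  194.14471517]
 [  0.           0.           1.        ]] [ 1.2024447  -0.14082636  0.88744309] [-2.06833947 -1.59447486  0.48961433]
```

View pics/top0.png

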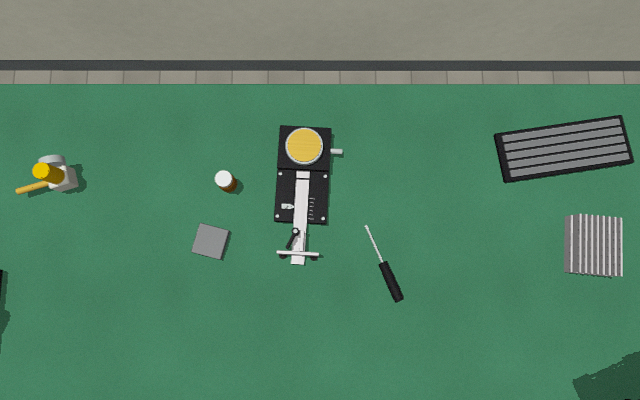

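View pics/scene0.png

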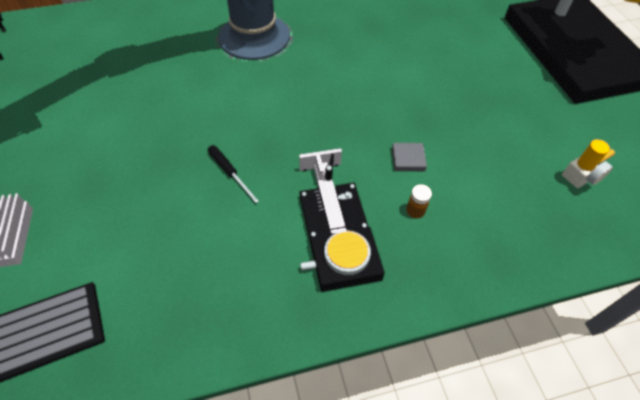

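```bash
cat > h.py <<'E'
import numpy as np,cv2
from scipy.spatial.transform import Rotation as R
def cast(c,u,v,z):
    r=R.from_rotvec(c["rotation"]).as_matrix() if np.shape(c["rotation"])==(3,) else c["rotation"]
    K=c["camera_matrix"];d=r@np.array([(u-K[0,2])/K[0,0],(v-K[1,2])/K[1,1],1])
    return c["eye"]+d*(z-c["eye"][2])/d[2]
E
python3 - <<'E'
import numpy as np,cv2
from h import *
c=np.load("top0.npz");im=c["color"][:,:,::-1]
cv2.imwrite("pics/topc.png",cv2.resize(im[165:270,255:345],None,fx=5.7,fy=5.7,interpolation=cv2.INTER_CUBIC))
for n,u,v,z in[("FL",275,222,.026),("FR",326.5,223,.026),("BL",279.5,126,.04),("BR",331,128.5,.04),("footL",277,253,.055),("footR",318.5,255,.055)]:print(n,cast(c,u,v,z).round(4))
E
```

```text
FL [0.6088 0.1155 0.026 ]
FR [ 0.6058 -0.0104  0.026 ]
BL [0.8481 0.1054 0.04  ]
BR [ 0.8414 -0.0232  0.04  ]
footL [0.5321 0.1076 0.055 ]
footR [0.5269 0.0098 0.055 ]
```

View pics/topc.png

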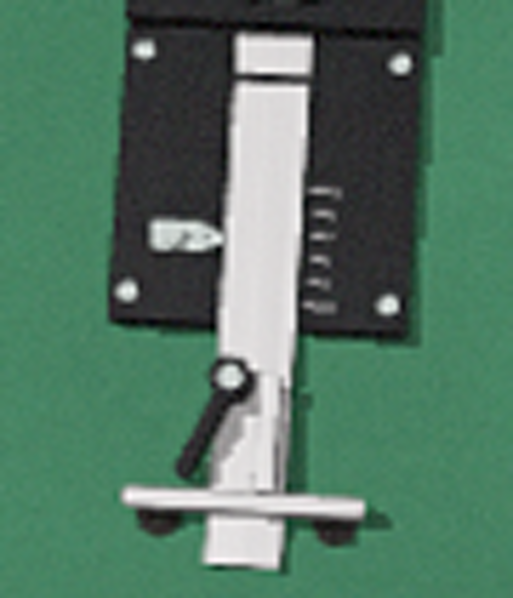

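```bash
cat >> h.py <<'E'
def go(s,tgt,yaw):
    """shift in current tool axes (mm) and turn about tool z to reach tgt with tool y along leg y (either way)"""
    M=R.from_rotvec(s["orientation"]).as_matrix()
    ang=[]
    for k in(0,np.pi):
        G=np.array([[np.cos(yaw+k),np.sin(yaw+k),0],[np.sin(yaw+k),-np.cos(yaw+k),0],[0,0,-1]]).T
        ang.append(R.from_matrix(M.T@G).as_rotvec().round(4))
    return (M.T@(np.array(tgt)-s["ee_pos"])*1000).round(1),ang
E
python3 - <<'E'
from h import *
from workcell import *
import workcell
print(getattr(workcell,"tcp_to_grasp",None))
c=np.load("top0.npz");yaw=-.05
P=lambda a,b,z:cast(c,255+(a+.5)/5.7-.5,165+(b+.5)/5.7-.5,z)
line=P(275,77,.02);ptr=P(224,238,.026);pin=P(230,375,.058);tip=P(186,465,.058);fl=P(124,489,.055);fr=P(364,502,.055)
ex=np.array([np.cos(yaw),np.sin(yaw),0]);ey=np.array([-ex[1],ex[0],0])
post=[P(262,375,.058),P(252,490,.058)]
print("line",line,"ptr",ptr,"travel",(line-ptr)@ex,"pin",pin,"tip",tip)
o=pin-.025*ex-.0085*ey;o2=line-.16*ex;o3=(fl+fr)/2+.022*ex
print("origins",o,o2,o3, "footyaw",np.arctan2(-(fl-fr)[0],(fl-fr)[1]),"lever",np.arctan2((tip-pin)@ey,-(tip-pin)@ex))
s=state()
org=np.array([.5555,.0575,0]);t=org+ex*(-.010);t[2]=.22
print(go(s,t,yaw))
E
```

```text
0.0187
line [0.71937913 0.04767021 0.02      ] ptr [0.64730302 0.06950404 0.026     ] travel 0.07307727055807348 pin [0.58509405 0.06535157 0.058     ] tip [0.54789428 0.08342509 0.058     ]
origins [0.55970048 0.05811167 0.058     ] [0.55957908 0.05566687 0.02      ] [0.55732417 0.05844122 0.055     ] footyaw -0.059369874502486805 lever 0.4022637367408162
(array([ 527.4, -523.4,    2.5]), [array([-0.0017,  0.0005,  0.4349]), array([-6.0000e-04, -2.4000e-03, -2.7067e+00])])
```

>>> jog_arm --deltas '[[[38,-37.5,0,0,0,0],[38,-37.5,0,0,0,0],[38,-37.5,0,0,0,0],[38,-37.5,0,0,0,0],[38,-37.5,0,0,0,0],[38,-37.5,0,0,0,0],[38,-37.5,0,0,0,0],[38,-37.5,0,0,0,0],[38,-37.5,0,0,0,0],[38,-37.5,0,0,0,0],[38,-37.5,0,0,0,0],[38,-37.5,0,0,0,0],[38,-37.5,0,0,0,0],[38,-37.5,0,0,0,0],[0,0,0,0,0,0.11],[0,0,0,0,0,0.11],[0,0,0,0,0,0.11],[0,0,0,0,0,0.105],[0,0,0,0,0,0],[0,0,0,0,0,0]]]' --gripper 0

```text
clock: 2.6
ee_pos: [0.5493, 0.0607, 0.2223]
orientation: [3.141, -0.076, -0.001]
force: [1.0, -0.0, 0.6]
finger_gap: 0.087
grip_force: 0.0
```

```bash
python3 - <<'E'
from h import *
from workcell import *
s=state();print(s["clock"],s["ee_pos"],s["orientation"],s["joint_pos"])
c=read_camera("wrist");cv2.imwrite("pics/w1.png",c["color"][:,:,::-1]);np.savez("w1.npz",**c)
print(c["eye"],go(s,[.5535,.0578,.22],-.053))
E
```

```text
2.6 [0.54927244 0.06069048 0.22234162] [ 3.14055266e+00 -7.62865711e-02 -6.28089888e-04] [ 0.11808935  0.29591504 -0.37498701  1.8104984   0.12286378  1.05833284
 -1.92188629]
[0.62675546 0.05593913 0.3851462 ] (array([4.4, 2.7, 2.3]), [array([0.0001, 0.0004, 0.0044]), array([-6.0000e-04,  2.0000e-04, -3.1372e+00])])
```

View pics/w1.png

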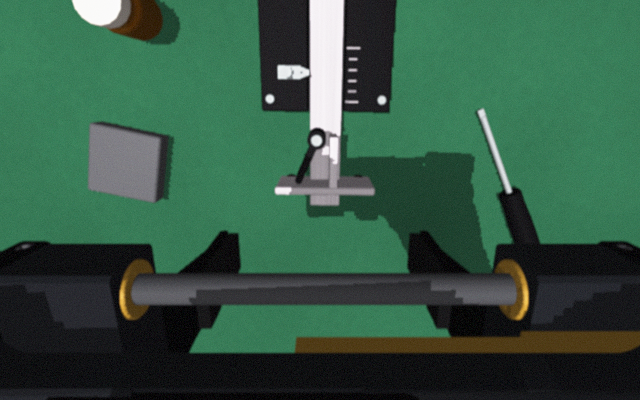

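```bash
python3 - <<'E'
from h import *
c=np.load("w1.npz")
for n,u,v,z in[("ptr",310,72,.026),("pin",317,139,.059),("barL",310,110,.02),("barR",344,110,.02),("footL",275,180,.055),("footR",374,178,.055),("FL",262,110,.026),("FR",389,112,.026),("tip",299,180,.058)]:
    print(n,cast(c,u,v,z).round(4))
E
```

```text
ptr [0.6489 0.068  0.026 ]
pin [0.587  0.0638 0.059 ]
barL [0.6123 0.0704 0.02  ]
barR [0.6106 0.0353 0.02  ]
footL [0.5482 0.1075 0.055 ]
footR [0.5455 0.0097 0.055 ]
FL [0.6149 0.1188 0.026 ]
FR [ 0.6067 -0.0101  0.026 ]
tip [0.5478 0.0836 0.058 ]
```

>>> jog_arm --deltas '[[[4,1.7,20,0,0,0],[3.7,1.5,20,0,0,0],[0,0,25,0,0,0],[0,0,25,0,0,0],[0,0,25,0,0,0],[0,0,25,0,0,0],[0,0,20,0,0,0],[0,0,15,0,0,0],[0,0,10,0,0,0],[0,0,7,0,0,0],[0,0,0,0,0,0],[0,0,0,0,0,0]]]'

```text
clock: 4.15
ee_pos: [0.5574, 0.0572, 0.0311]
orientation: [-3.14, 0.079, -0.002]
force: [0.3, -0.6, 0.2]
finger_gap: 0.0868
grip_force: 0.0
```

```bash
python3 - <<'E'
from h import *
from workcell import *
s=state();print(s["clock"],s["ee_pos"],s["orientation"],s["force"])
c=read_camera("wrist");cv2.imwrite("pics/w2.png",c["color"][:,:,::-1]);np.savez("w2.npz",**c)
E
```

```text
4.15 [0.55743591 0.05718742 0.03107129] [-3.14049683e+00  7.87823570e-02 -1.76912436e-03] [ 0.25822521 -0.64744035  0.24041556]
```

View pics/w2.png

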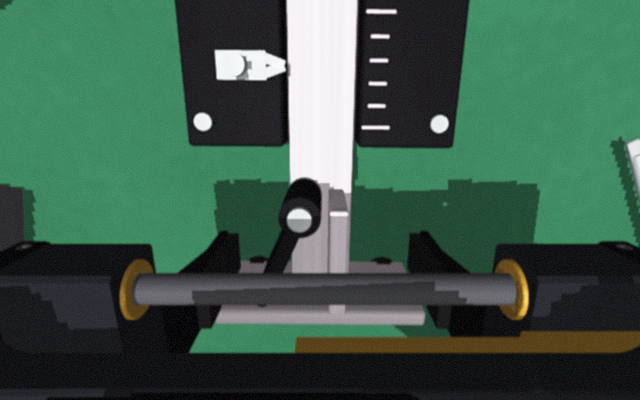

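>>> jog_arm --deltas '[[[-6,0,0,0,0,0],[-6,0,0,0,0,0],[-6,0,0,0,0,0],[-6,0,0,0,0,0],[-6,0,0,0,0,0],[-6,0,0,0,0,0],[-6,0,0,0,0,0],[-6,0,0,0,0,0],[-6,0,0,0,0,0],[-6,0,0,0,0,0],[-6,0,0,0,0,0],[-6,0,0,0,0,0],[0,0,0,0,0,0],[0,0,0,0,0,0],[0,0,0,0,0,0]]]'

```text
clock: 6.08
ee_pos: [0.4875, 0.0611, 0.0312]
orientation: [-3.139, 0.081, -0.009]
force: [5.4, 0.0, -3.9]
finger_gap: 0.0868
grip_force: 2.8
```

```bash
python3 - <<'E'
from h import *
from workcell import *
s=state();print(s["clock"],s["ee_pos"],s["orientation"],s["force"])
c=read_camera("wrist");cv2.imwrite("pics/w3.png",c["color"][:,:,::-1]);np.savez("w3.npz",**c)
t=read_camera("top");np.savez("t3.npz",**t)
a=cv2.resize(t["color"][165:270,255:345,::-1],None,fx=3.8,fy=3.8,interpolation=cv2.INTER_CUBIC)
b=cv2.resize(c["color"][0:330,160:480,::-1],(387,399))
cv2.imwrite("pics/c3.png",np.hstack([a,b]))
E
```

```text
6.075 [0.48747436 0.06112303 0.03120483] [-3.13881195  0.08062482 -0.00866106] [ 5.39675039  0.02020578 -3.92413573]
```

View pics/c3.png

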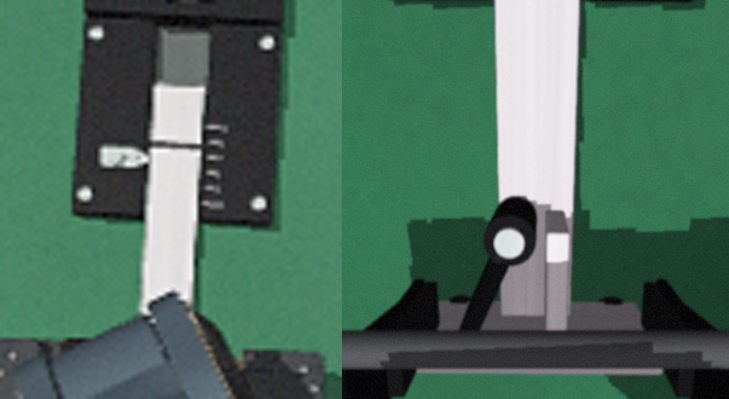

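```bash
cat > meas.py <<'E'
from h import *
yaw=-.051;ex=np.array([np.cos(yaw),np.sin(yaw),0])
def line_gap(c,show=False):
    """line - pointer along leg x (m), from the top view"""
    g=cv2.cvtColor(c["color"],cv2.COLOR_RGB2GRAY).astype(float)
    pts=[]
    for y in np.arange(-.009,.010,.003):      # profiles along the bar top
        q=np.array([.56,.0575,.02])+y*np.array([-ex[1],ex[0],0])
        xs=np.arange(.07,.15,.0005);P=np.array([q+x*ex for x in xs])
        r=R.from_rotvec(c["rotation"]).as_matrix();K=c["camera_matrix"]
        p=(P-c["eye"])@r@K.T;p=p[:,:2]/p[:,2:]
        v=cv2.remap(g.astype(np.float32),p[None,:,0].astype(np.float32),p[None,:,1].astype(np.float32),cv2.INTER_LINEAR)[0]
        med=np.median(v);i=np.argmin(np.where(xs<.125,v,999));w=slice(max(i-12,0),i+13);d=np.clip(.85*med-v[w],0,None)
        pts.append((P[w]*d[:,None]).sum(0)/d.sum())
        if show:print(round(y,3),np.dot(pts[-1],ex).round(4),v.min().round(),med)
    # pointer: bright blob left of the bar
    hsv=cv2.cvtColor(c["color"],cv2.COLOR_RGB2HSV);m=((hsv[...,2]>140)&(hsv[...,1]<60))
    m[:201]&=True;sub=np.zeros_like(m);sub[196:216,278:294]=m[196:216,278:294]
    ys,xs=np.nonzero(sub);w=g[ys,xs];
    if show:print("blob",len(xs),xs.min(),xs.max(),ys.mean())
    pt=cast(c,xs.max(),(ys*w).sum()/w.sum(),.026)
    return np.median([p@ex for p in pts])-pt@ex,pt
E
python3 - <<'E'
from meas import *
a=np.load("top0.npz");b=np.load("t3.npz")
for c in(a,b):print(line_gap(c,True))
np.set_printoptions(linewidth=200)
print(cv2.cvtColor(b["color"],cv2.COLOR_RGB2GRAY)[198:213,278:312])
E
```

```text
-0.009 nan 216.0 217.42822
-0.006 nan 216.0 216.9541
-0.003 nan 215.0 217.27686
0.0 nan 216.0 218.625
0.003 nan 218.0 219.9375
0.006 nan 218.0 219.1914
0.009 nan 217.0 218.72461
blob 51 278 293 206.11764705882354
(np.float64(nan), array([0.64796508, 0.07168408, 0.026     ]))
-0.009 0.6533 56.0 223.12305
-0.006 0.6533 77.0 223.03125
-0.003 0.6531 79.0 222.14062
0.0 0.6534 76.0 223.80908
0.003 0.6534 81.0 223.79785
0.006 0.6537 96.0 224.29688
0.009 0.6538 94.0 225.61035
blob 54 278 293 206.09259259259258
(np.float64(0.009842484710783306), array([0.64800874, 0.07168423, 0.026     ]))
[[ 51  51  42  49  52  49  48  54  51  51  52  50  51  49  51  35  84 184 230 226 226 223 224 223 223 223 225 222 226 218  74 113 163 158]
 [ 57  48  52  50  49  54  49  50  51  49  51  50  47  49  45  36 116 208 229 226 226 224 225 225 222 225 224 223 228 222  50  28  40  38]
 [ 49  47  50  52  46  46  50  54  46  49  52  51  51  49  46  41 113 208 231 228 228 225 227 226 224 224 223 223 227 222  37  37  43  41]
 [ 53  49  47  53  45  48  47  48  46  50  51  43  50  49  46  41 121 213 230 230 228 227 229 2
[... 982 characters left out ...]
5 223 224 221 175  33  44  44  46]
 [ 48  44  54  43  40  42  44  40  43  46  56  55  47  40  33  31 155 233 226 226 224 225 225 223 222 225 223 224 222 161  34  56  71  65]
 [ 47  50  44  47  48  48  48  48  51  48  48  44  50  47  45  40 159 231 226 226 225 225 225 223 222 225 224 226 220 135  31 100 165 154]
 [ 55  51  54  49  51  46  49  53  52  46  49  47  50  48  40  45 166 231 227 225 225 226 225 223 222 225 223 224 220 122  34  45  43  69]
 [ 55  53  49  51  49  48  51  58  52  50  49  49  47  47  47  52 169 231 226 226 224 225 224 224 222 225 224 229 219  80  34  47  45  39]]meas.py:14: RuntimeWarning: invalid value encountered in divide
  pts.append((P[w]*d[:,None]).sum(0)/d.sum())
```

>>> jog_arm --deltas '[[[-3,0,0,0,0,0],[-3,0,0,0,0,0],[-2,0,0,0,0,0],[-2,0,0,0,0,0],[0,0,0,0,0,0],[0,0,0,0,0,0],[0,0,0,0,0,0]]]'

```text
clock: 7.05
ee_pos: [0.478, 0.0616, 0.0313]
orientation: [-3.138, 0.081, -0.01]
force: [6.1, 0.7, -5.0]
finger_gap: 0.087
grip_force: 3.3
```

```bash
cat > look.py <<'E'
import sys
from meas import *
from workcell import *
s=state();print(s["clock"],s["ee_pos"].round(4),s["force"].round(1),s["finger_gap"],s["grip_force"])
n=sys.argv[1]
c=read_camera("wrist");t=read_camera("top");k=read_camera("scene")
print(line_gap(t))
f=lambda i:cv2.resize(i[:,:,::-1],(390,400),interpolation=cv2.INTER_CUBIC)
cv2.imwrite(f"pics/{n}.png",np.hstack([f(t["color"][185:225,272:311]),f(c["color"][0:330,160:480])]))
cv2.imwrite(f"pics/{n}s.png",cv2.resize(k["color"][140:260,280:400,::-1],(600,600),interpolation=cv2.INTER_CUBIC))
E
python3 look.py c4
```

```text
7.05 [0.478  0.0616 0.0313] [ 6.1  0.7 -5. ] 0.08702202327564612 3.2856664806604385
(np.float64(0.000351630326114849), array([0.64803565, 0.07168432, 0.026     ]))
```

View pics/c4.png

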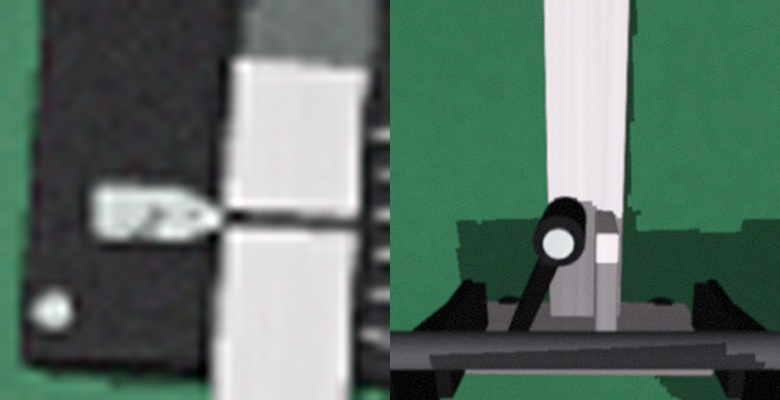

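View pics/c4s.png

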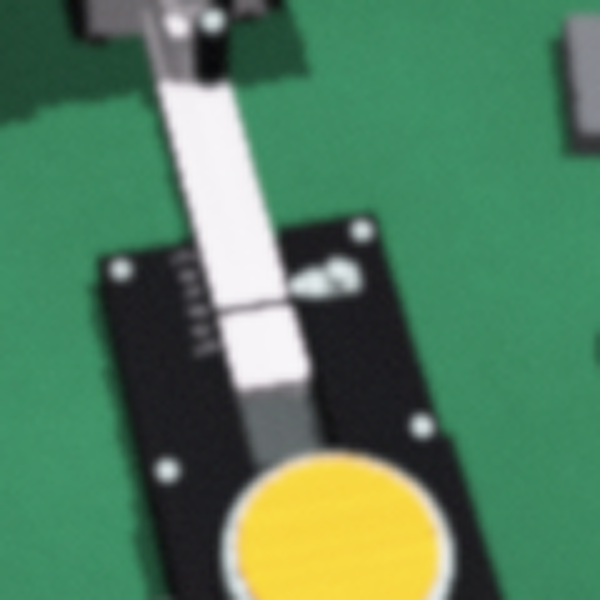

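>>> jog_arm --deltas '[[[0,0,0,0,0,0],[0,0,0,0,0,0],[0,0,0,0,0,0],[0,0,0,0,0,0],[0,0,0,0,0,0],[0,0,0,0,0,0],[0,0,0,0,0,0],[0,0,0,0,0,0],[0,0,0,0,0,0],[0,0,0,0,0,0],[0,0,0,0,0,0],[0,0,0,0,0,0]]]' --gripper 255 --squeeze 35

```text
clock: 8.7
ee_pos: [0.4797, 0.0633, 0.0323]
orientation: [-3.136, 0.077, -0.016]
force: [6.8, 2.2, -0.4]
finger_gap: 0.0227
grip_force: 36.5
```

```bash
python3 look.py c5
```

```text
8.7 [0.4797 0.0633 0.0323] [ 6.8  2.2 -0.4] 0.02267934566126748 36.53668556631601
(np.float64(0.001640454207945563), array([0.64806835, 0.07168443, 0.026     ]))
```

View pics/c5.png

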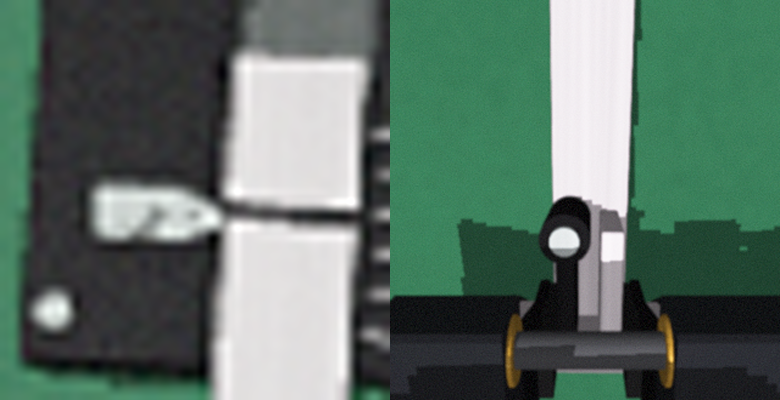

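>>> jog_arm --deltas '[[[-1,0,0,0,0,0],[-0.5,0,0,0,0,0],[0,0,0,0,0,0],[0,0,0,0,0,0],[0,0,0,0,0,0],[0,0,0,0,0,0],[0,0,0,0,0,0],[0,0,0,0,0,0]]]'

```text
clock: 9.85
ee_pos: [0.4784, 0.0634, 0.0323]
orientation: [-3.136, 0.077, -0.017]
force: [7.1, 1.9, -0.6]
finger_gap: 0.0228
grip_force: 36.6
```

```bash
python3 look.py c6; sleep 0; python3 -c "
from workcell import *
s=state();print(s['clock'],s['ee_pos'],abs(s['qvel']).max())"
```

```text
9.85 [0.4784 0.0634 0.0323] [ 7.1  1.9 -0.6] 0.022790298417314975 36.582660066196695
(np.float64(0.0008109572199137549), array([0.64806649, 0.07168443, 0.026     ]))
10.0 [0.47841192 0.06344957 0.03231049] 0.0009246983878441607
```

```bash
python3 -c "
from workcell import *
print(close_job())"
```

```text
the job is handed in; nothing more can be done
None
```

I handed in the job still holding: the leg's line measured about 0.8 mm from the pointer, the cam lever looked squeezed shut against the post (fingers 23 mm apart, grip about 36 N), and the arm was still; the hand-in returned no verdict.

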